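# Drive the hinge pin out into the catch tray

## Task

Push the catch tray fully home under the hinge block, then take the long-handled punch from its stand and drive the pin down out of the block so that it drops into the tray. Put the punch back upright in the stand hole it came from.

Things in the scene. Friction and masses are not known exactly. Their poses are not given: they have to be found in the camera images.
- jig: Fixed drive-out jig, 130 x 130 mm base, 96 mm high: a grey hinge block (70 mm along x, 116 mm along y, 60 to 96 mm high) on two cheeks, with one vertical through-hole of 22 mm diameter in its middle. Origin on the bench under the hole's axis, z up, +x is the way the tray goes in (away from its handle).
- tray (a joint): Slide of the steel catch tray (90 x 76 mm, 31 mm high), in m: 0 = home, on its stop and centred under the hole; up to 0.095 drawn out along the jig's -x. Friction about 2 N; stays where left. Handle: upright tab on the jig's centre line, 8 mm thick along x, 34 mm wide, 9 to 81 mm above the bench; its middle is at jig x = -0.082 minus the joint value.
- pin: Steel pin, 20 mm diameter, 36 mm long, upright in the block's hole, held by spring balls in its groove; its top starts 3 mm below the block's top. Origin at its centre, z along its axis. About 7 to 14 N downward starts it, 2 to 4 N keeps it going; driven about 25 mm down it falls free into what is below.
- punch: Punch upright in one of two holes (26 mm wide) of a wooden stand 50 mm high. Dark round handle, 24 mm diameter, 6 to 86 mm above the origin; rubber guard 44 mm wide, 6 mm thick, rests on the stand; steel nose below, 10 mm wide, 34 mm long. Origin on the axis at the guard's underside, z up; 0.2 kg. Guard stops on the block's top. The shorter tool with a wooden knob is no punch.
Not all that is in view belongs to the job. Leave any pink or red look-alike of the punch alone.

How it is judged:
By the outcome, as a careful person would: the job done as asked, in the order asked, and still so for the second after the job is handed in, with the robot touching nothing.
It also fails if it takes over 72 s, if anything falls off the work surface, if the arm or the gripper's body presses on something with over 40 N, if the wrist force passes 120 N, or if a joint passes its speed limit or range.

## Robot

A 6-joint arm with a two-finger parallel gripper is mounted at the origin on a cart in front of the work surface, level with it; the furniture and walls round the work are solid. World frame = base frame: x ahead of the robot, y to its left, z up, the work surface at z = 0. Lengths are in mm, angles in rad, forces in N, time in s.
With the tool pointing down it reaches from about 275 to 1000 mm from the base axis. Payload 8.4 kg.
Tool frame: the origin (TCP) lies midway between the tips of the shut fingers; the grasp point (between the pads) lies 19 mm behind it; z points along the fingers, y is the line along which they close (so a half turn about z gives the same grasp; the last joint's range is limited). The gripper opens to 85 mm and grips with 20 to 120 N. Pads are 22 mm wide; open, the fingers measure 114 mm over their backs; the gripper's body (76 mm by 85 mm) begins 54 mm behind the grasp point. The pads swing forward as they close: fully open they stand 13 mm farther back than shut.
Start: joints at [-1.306, 0.353, 1.633, -0, 1.155, -0.002], TCP at [164.777, -602.89, 231.281] pointing down, gripper open.
Joint ranges: [-2.63, 2.63], [-0.92, 2.1], [0.06, 2.66], [-1.3, 4.44], [0, 2.69], [-3.02, 3.02]. Speed limits (rad/s): [2.22, 2.22, 2.79, 3.14, 3.14, 3.14].

## Interface

Orientations are given as [roll, pitch, yaw] about the fixed x, y, z axes, in that order (R = Rz(yaw) Ry(pitch) Rx(roll)).
In Python, from rig import telemetry, optics, r gives the robot as it stands.
- The arm moves only by the tool play_rows, never from a script. Its arguments are lists of equal length, an entry for each row: "dp": the shift along the tool's x, y, z in units of 40 mm (1.0 is 40 mm), a list of three; "rot": the turn, a rotation vector about the tool's x, y, z in units of 6 degrees (1.0 is 6 degrees), a list of three. In form: {"dp": [[tx, ty, tz], ...], "rot": [[ax, ay, az], ...]}. A call has 1 to 5 rows; each row is the pose to reach, as a shift and turn from the pose commanded when the call began, along the tool's axes at that moment; what a row does not reach only later rows make up. A row lasts 1/12 s, in which the tool goes at most 41.7 mm and 7.16 degrees, less where a joint would pass 70% of its speed; a pose out of reach is approached as far as the arm can. A call with a gripper value outside its range is refused whole. "fingers" is the opening, from 0 (shut) to 1 (fully open), set as the call begins (left out, the last holds). The fingers move at their own pace and stop on an object; "grip_force" is the grip in N (left out, the last holds). Time passes only in rows, so rows that repeat a pose let the fingers close. It gives the time, the measured TCP pose, the force, the opening and the grip force at its end, in the units of the state.
- telemetry.sense(): the state, without advancing time (a new reading comes with each control period).
- optics.grab_frame(name): name is "side" or "top"; returns a dict with "color" (480x640x3 uint8, red, green, blue), "mtx" (3x3 intrinsics, pixels), "R" (3x3) and "t" (3): a world point X has camera coordinates R X + t. Camera axes: x right, y down, z forward; pixel columns grow to the right and rows downward; lengths in mm; the calibration is good to about 2 mm. A picture is of the moment at which its call begins. There is no depth.
- r.sign_off(): hands the job in; it is judged then, once.
The state is a dict: "clock": time; "qpos": joint angles; "qvel": joint speeds; "joint_efforts": joint torques, N m; "eef_pos": TCP position; "tcp_rot": TCP orientation; "contact_force": force on the tool from outside, world axes, zero at the start; "wrist_torque": the same for the moment, N m; "opening": opening from 0.0 (shut) to 1.0 (fully open); "grasp_force": force on a finger pad.
Only numpy, scipy, OpenCV 4.12 (cv2) and the standard library are available. Lean on these libraries where they do the work, as an engineer would, in place of code of your own. Each camera call takes 0.05 s, during which the arm holds its last target. There are 200 camera calls.

## Working session

There is one attempt and no reset: what is moved stays moved. The work goes in short steps, Python scripts to look and compute and a tool call to move; the robot and the scene stay as the last step left them, time stands still between calls to the robot, and variables do not carry over. Pictures are saved under pics/ and viewed, at most 10 in all, crops included, and the job is handed in when it is done.

Besides the shell and the picture viewer there is one more tool, called after "Emit:" by a JSON object that holds its "fn" and its "kwargs". play_rows: Moves the arm, as the interface text tells. Its arguments: {"type":"object","properties":{"dp":{"type":"array"},"rot":{"type":"array"},"fingers":{"type":"number"},"grip_force":{"type":"number"}},"required":["dp","rot"]}

```bash
mkdir -p pics; cat > h.py <<'E'
import numpy as np,cv2
from rig import telemetry,optics,r
def grab(n,save=None):
    f=optics.grab_frame(n)
    if save: cv2.imwrite('pics/'+save,f['color'][:,:,::-1])
    return f
def ray(f,u,v):
    R=np.array(f['R']);t=np.array(f['t']);K=np.array(f['mtx'])
    d=R.T@np.linalg.solve(K,[u,v,1.0]);return -R.T@t,d/np.linalg.norm(d)
def onz(f,u,v,z):
    c,d=ray(f,u,v);return c+d*(z-c[2])/d[2]
def tri(f,p,g,q):
    c,d=ray(f,*p);e,k=ray(g,*q)
    s=np.linalg.lstsq(np.c_[d,-k],e-c,rcond=None)[0]
    a=c+d*s[0];b=e+k*s[1];return (a+b)/2,np.linalg.norm(a-b)
def proj(f,X):
    p=np.array(f['mtx'])@(np.array(f['R'])@np.array(X,float)+np.array(f['t']));return p[:2]/p[2]
E
python3 - <<'E'
from h import *
for n in('side','top'):
    f=grab(n,n+'1.png');print(n,np.round(-np.array(f['R']).T@np.array(f['t'])),np.round(f['mtx'],1).tolist(),np.round(f['R'],2).tolist())
s=telemetry.sense();print(s)
E
```

```text
side [  261. -1245.  1042.] [[540.6, 0.0, 315.9], [0.0, 540.6, 245.4], [0.0, 0.0, 1.0]] [[0.97, -0.23, -0.0], [-0.15, -0.63, -0.76], [0.18, 0.74, -0.64]]
top [ 317. -148. 1521.] [[602.7, 0.0, 319.4], [0.0, 602.7, 231.6], [0.0, 0.0, 1.0]] [[-0.02, -1.0, -0.01], [-0.99, 0.02, -0.15], [0.15, 0.0, -0.99]]
{'clock': 0.1, 'qpos': array([-1.30639511e+00,  3.53574733e-01,  1.63407156e+00,  1.37918323e-05,
        1.15518831e+00, -2.38311836e-03]), 'qvel': array([-8.76543221e-04, -2.07688206e-03, -6.81327258e-04, -8.61488126e-05,
        2.40356862e-03,  1.58631532e-03]), 'joint_efforts': array([-2.96606358e-04, -6.06357837e+01, -3.42820966e+01,  1.39150943e-04,
        4.04003062e-03,  4.69911811e-06]), 'eef_pos': array([ 164.67123923, -602.47059496,  230.63429842]), 'tcp_rot': array([-3.14035074e+00, -1.55704896e-05,  2.66778753e-01]), 'contact_force': array([0.43945183, 0.06026331, 0.70653258]), 'wrist_torque': array([0.04044038, 0.05461733, 0.02856226]), 'grasp_force': 0.0, 'opening': 0.9984229190650219}
```

View pics/side1.png

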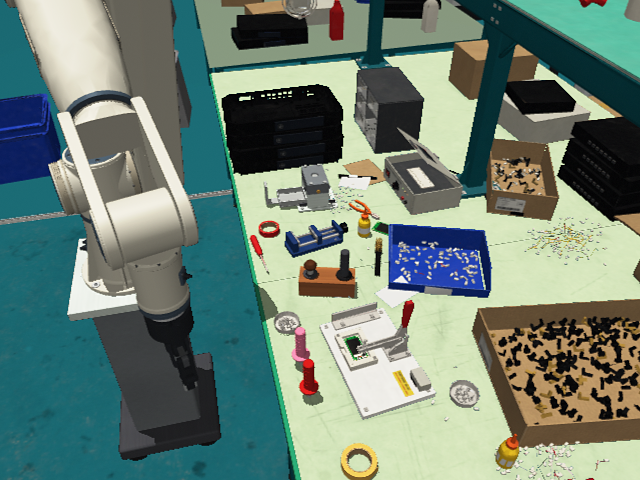

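View pics/top1.png

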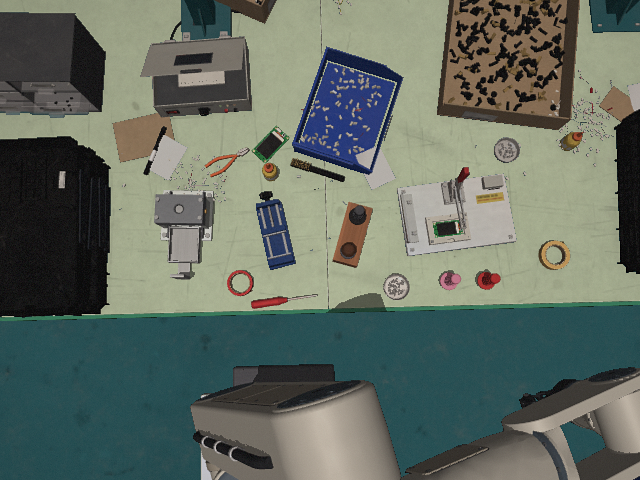

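Side view: the dark-handled punch is at (344,262) and the wooden-knob tool at (310,268), both in the stand. The pink look-alike is at (300,343), the red one at (308,378) and a dark brush at (378,255). In the top view the punch is at (358,213), the knob at (348,250), pink at (450,280), red at (488,280), the jig block at (183,208) and the tray handle at (182,270). I choose the dark punch; checking it in one close composite crop.

```bash
python3 - <<'E'
import cv2,numpy as np
s=cv2.imread('pics/side1.png');t=cv2.imread('pics/top1.png')
def c(im,u,v):return cv2.resize(im[v:v+75,u:u+100],(400,300),interpolation=cv2.INTER_CUBIC)
cv2.imwrite('pics/comp.png',np.vstack([np.hstack([c(t,135,190),c(t,305,198)]),np.hstack([c(s,260,150),c(s,285,235)])]))
E
```

```text
(no output)
```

View pics/comp.png

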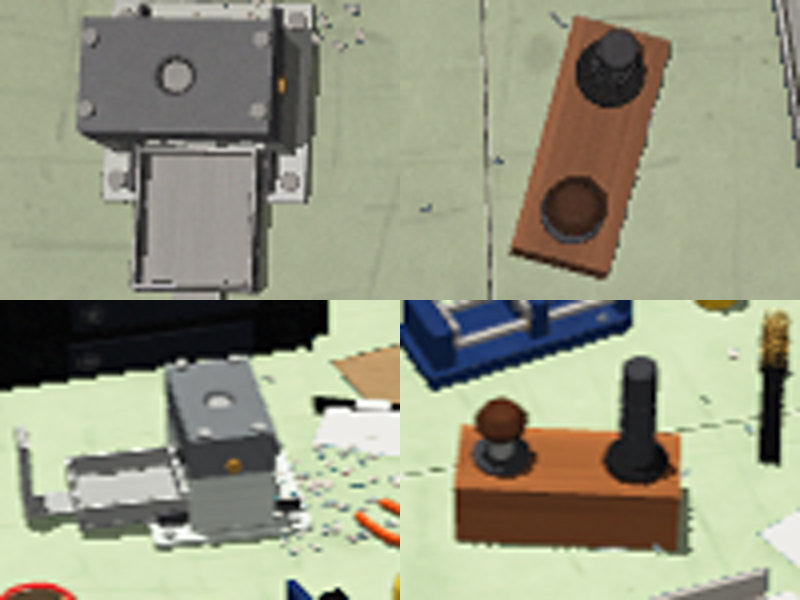

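The crops confirm the dark round handle with its wide guard (top 360,210; side 345,251) as the punch, with the brown knob as the other tool. The pin top is at top (179,209) / side (314.5,175.5), and the tray is drawn out towards the robot.

```bash
python3 - <<'E'
from h import *
f=grab('side');g=grab('top')
P=lambda n,a,b:print(n,np.round(tri(f,a,g,b)[0],1),round(tri(f,a,g,b)[1],1))
P('pin',(314.5,175.5),(179,208.7))
P('punchtop',(345,251.2),(360,209.8))
P('guard',(344.2,275),(357.5,216.8))
P('handle top',(265.5,183),(182,275))
c=[(155.5,194.3),(203.7,195),(202.5,224),(155,222.5)]
for p in c: print(np.round(onz(g,*p,96),1))
print('pin@93',onz(g,179,208.7,93),onz(f,314.5,175.5,93))
print('punchtop@136',onz(g,360,209.8,136),onz(f,345,251.2,136))
# red etc
# tray/handle details
h=g['color'][225:290,150:220][:,:,::-1]
h2=f['color'][165:225,255:315][:,:,::-1]
hs=f['color'][235:300,285:370][:,:,::-1]
ht=g['color'][190:275,315:385][:,:,::-1]
cv2.imwrite('pics/comp2.png',np.vstack([np.hstack([cv2.resize(a,(400,300),interpolation=cv2.INTER_CUBIC) for a in (h,h2)]),np.hstack([cv2.resize(a,(400,300),interpolation=cv2.INTER_CUBIC) for a in (ht,hs)])]))
E
```

```text
pin [596.1 192.4  92.4] 0.2
punchtop [ 574.  -241.1  138.2] 0.7
guard [ 573.6 -240.2   53.6] 3.2
handle top [435.3 183.1  94.7] 0.1
[632.1 248.8  96. ]
[627.4 132.1  96. ]
[556.5 134.7  96. ]
[563.  248.8  96. ]
pin@93 [595.85764347 192.24101038  93.        ] [595.95144356 191.51830517  93.        ]
punchtop@136 [ 574.0435973  -241.23045392  136.        ] [ 575.09832693 -238.62920728  136.        ]
```

View pics/comp2.png

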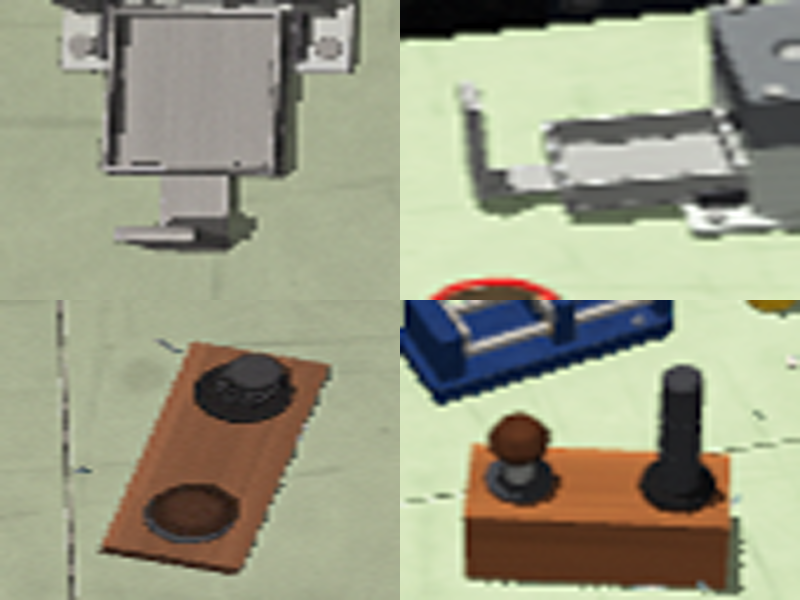

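```bash
cat >> h.py <<'E'
from scipy.spatial.transform import Rotation as Ro
def plan(x,y,z,yaw,cmd=None):
    s=telemetry.sense();p,e=(s['eef_pos'],s['tcp_rot']) if cmd is None else (np.array(cmd[:3]),np.array([np.pi,0,cmd[3]]))
    R=Ro.from_euler('xyz',e);T=Ro.from_euler('xyz',[np.pi,0,yaw])
    print('dp',np.round(R.inv().apply(np.array([x,y,z])-p)/40,2),'rot',np.round(np.degrees((R.inv()*T).as_rotvec())/6,2),'F',np.round(s['contact_force'],1),'pos',np.round(s['eef_pos'],1),'yaw',round(s['tcp_rot'][2],3),'t',round(s['clock'],1))
E
python3 - <<'E'
from h import *
f=grab('side');g=grab('top')
print(onz(g,177.1,275.5,81),onz(f,265.4,183.3,81),proj(g,[436,199,81]),proj(f,[436,199,81]))
plan(330,-150,200,-0.045)
E
```

```text
[435.63421232 197.98670338  81.        ] [437.22417998 202.06807643  81.        ] [176.67859655 275.35776866] [265.17620642 183.870546  ]
dp [ 6.97 -9.83  0.78] rot [-0.    0.    2.98] F [-0.5 -0.8 -1.2] pos [ 164.7 -602.7  231. ] yaw 0.267 t 0.3
```

Emit:
{"fn": "play_rows", "kwargs": {"dp": [[6.97, -9.83, 0.8], [6.97, -9.83, 0.8], [6.97, -9.83, 0.8], [6.97, -9.83, 0.8], [6.97, -9.83, 0.8]], "rot": [[0, 0, 3], [0, 0, 3], [0, 0, 3], [0, 0, 3], [0, 0, 3]], "fingers": 0, "grip_force": 40}}

```text
clock: 0.72
eef_pos: [236.2, -405.8, 217.3]
tcp_rot: [-3.142, -0.0, -0.048]
contact_force: [0.9, 0.1, 0.1]
opening: 0.3
grasp_force: 0.0
```

```bash
python3 -c "
from h import *
plan(395,200.5,180,-0.045)"
```

```text
dp [  3.23 -15.33   0.93] rot [-0.   -0.   -0.03] F [0.9 0.1 0.1] pos [ 236.2 -405.8  217.3] yaw -0.048 t 0.7
```

Emit:
{"fn": "play_rows", "kwargs": {"dp": [[3.3, -15.3, 0.9], [3.3, -15.3, 0.9], [3.3, -15.3, 0.9], [3.3, -15.3, 0.9], [3.3, -15.3, 0.9]], "rot": [[0, 0, 0], [0, 0, 0], [0, 0, 0], [0, 0, 0], [0, 0, 0]]}}

```text
clock: 1.13
eef_pos: [289.4, -204.9, 205.6]
tcp_rot: [3.141, -0.001, -0.048]
contact_force: [1.5, -0.4, -0.2]
opening: 0.003
grasp_force: 0.0
```

Emit:
{"fn": "play_rows", "kwargs": {"dp": [[2.1, -10.3, 0.6], [2.1, -10.3, 0.6], [2.1, -10.3, 0.6], [2.1, -10.3, 0.6], [2.1, -10.3, 0.6]], "rot": [[0, 0, 0], [0, 0, 0], [0, 0, 0], [0, 0, 0], [0, 0, 0]]}}

```text
clock: 1.55
eef_pos: [340.7, -3.0, 194.0]
tcp_rot: [-3.142, -0.001, -0.048]
contact_force: [1.1, -1.0, -0.0]
opening: 0.003
grasp_force: 0.0
```

```bash
python3 -c "
from h import *
plan(395,201.5,120,-0.045)"
```

```text
dp [ 1.11 -5.17  1.85] rot [-0.   -0.01 -0.02] F [ 1.1 -1.  -0. ] pos [340.7  -3.  194. ] yaw -0.048 t 1.6
```

Emit:
{"fn": "play_rows", "kwargs": {"dp": [[1.1, -5.2, 1.8], [1.1, -5.2, 1.8], [1.1, -5.2, 1.8], [1.1, -5.2, 1.8], [1.1, -5.2, 1.8]], "rot": [[0, 0, 0], [0, 0, 0], [0, 0, 0], [0, 0, 0], [0, 0, 0]]}}

```text
clock: 1.97
eef_pos: [390.6, 188.2, 126.3]
tcp_rot: [-3.141, -0.001, -0.047]
contact_force: [1.3, -0.6, 0.5]
opening: -0.0
grasp_force: 0.0
```

```bash
python3 -c "
from h import *
plan(395,201.5,48,-0.045)"
```

```text
dp [ 0.09 -0.34  1.96] rot [-0.   -0.01 -0.02] F [ 1.3 -0.6  0.5] pos [390.6 188.2 126.3] yaw -0.047 t 2.0
```

Emit:
{"fn": "play_rows", "kwargs": {"dp": [[0, 0, 0.9], [0, 0, 1.8], [0, 0, 1.8], [0, 0, 1.8], [0, 0, 1.8]], "rot": [[0, 0, 0], [0, 0, 0], [0, 0, 0], [0, 0, 0], [0, 0, 0]]}}

```text
clock: 2.38
eef_pos: [391.1, 185.9, 56.1]
tcp_rot: [-3.141, -0.001, -0.048]
contact_force: [0.5, -0.6, -0.1]
opening: -0.0
grasp_force: 0.0
```

```bash
python3 - <<'E'
from h import *
plan(490,198.0,50,-0.045)
f=grab('side');g=grab('top')
a=cv2.resize(f['color'][120:240,220:380][:,:,::-1],(400,300));b=cv2.resize(g['color'][180:330,110:310][:,:,::-1],(400,300))
cv2.imwrite('pics/tray.png',np.hstack([a,b]))
E
```

```text
dp [ 2.46 -0.42  0.15] rot [-0.   -0.01 -0.03] F [ 0.5 -0.6 -0.1] pos [391.1 185.9  56.1] yaw -0.048 t 2.4
```

View pics/tray.png

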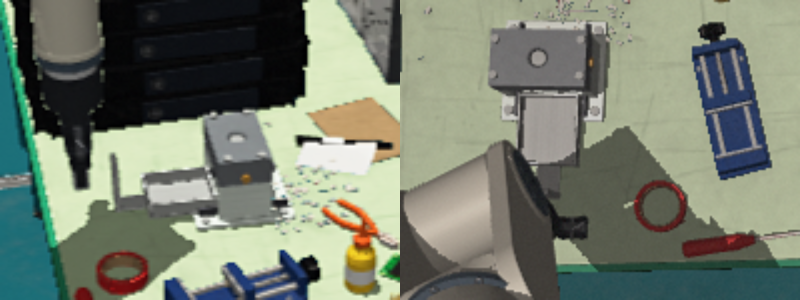

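The shut fingers (side crop 80,180) stand just behind the tray tab (117,155). I still need about 16 mm in y, then I push along tool x.

Emit:
{"fn": "play_rows", "kwargs": {"dp": [[0, -0.4, 0.15], [0, -0.4, 0.15], [0.3, -0.4, 0.15], [0.5, -0.4, 0.15], [0.7, -0.4, 0.15]], "rot": [[0, 0, 0], [0, 0, 0], [0, 0, 0], [0, 0, 0], [0, 0, 0]]}}

```text
clock: 2.9
eef_pos: [421.2, 200.4, 49.9]
tcp_rot: [-3.141, -0.002, -0.048]
contact_force: [0.7, 0.2, -0.7]
opening: 0.001
grasp_force: 0.0
```

Emit:
{"fn": "play_rows", "kwargs": {"dp": [[0.3, 0, 0], [0.6, 0, 0], [0.9, 0, 0], [1.2, 0, 0], [1.5, 0, 0]], "rot": [[0, 0, 0], [0, 0, 0], [0, 0, 0], [0, 0, 0], [0, 0, 0]]}}

```text
clock: 3.32
eef_pos: [480.5, 197.4, 48.7]
tcp_rot: [3.141, 0.0, -0.048]
contact_force: [-3.5, 1.1, 1.5]
opening: -0.004
grasp_force: 1.3
```

```bash
python3 -c "
from h import *
plan(490,197,50,-0.045)"
```

```text
dp [ 0.24 -0.   -0.03] rot [ 0.    0.   -0.03] F [-3.5  1.1  1.5] pos [480.5 197.4  48.7] yaw -0.048 t 3.3
```

Contact made (about 3.5 N, the tray's friction). Slow approach to the stop.

Emit:
{"fn": "play_rows", "kwargs": {"dp": [[0.08, 0, 0], [0.16, 0, 0], [0.24, 0, 0], [0.3, 0, 0], [0.36, 0, 0]], "rot": [[0, 0, 0], [0, 0, 0], [0, 0, 0], [0, 0, 0], [0, 0, 0]]}}

```text
clock: 3.73
eef_pos: [493.2, 197.0, 48.6]
tcp_rot: [3.141, 0.001, -0.047]
contact_force: [-2.2, 1.2, -1.4]
opening: 0.001
grasp_force: 1.1
```

Emit:
{"fn": "play_rows", "kwargs": {"dp": [[0.04, 0, 0], [0.08, 0, 0], [0.1, 0, 0], [0.12, 0, 0], [0.12, 0, 0]], "rot": [[0, 0, 0], [0, 0, 0], [0, 0, 0], [0, 0, 0], [0, 0, 0]]}}

```text
clock: 4.15
eef_pos: [498.4, 196.7, 48.8]
tcp_rot: [3.141, 0.0, -0.047]
contact_force: [-1.9, 0.5, -1.1]
opening: -0.002
grasp_force: 0.8
```

Emit:
{"fn": "play_rows", "kwargs": {"dp": [[0.03, 0, 0], [0.06, 0, 0], [0.09, 0, 0], [0.12, 0, 0], [0.12, 0, 0]], "rot": [[0, 0, 0], [0, 0, 0], [0, 0, 0], [0, 0, 0], [0, 0, 0]]}}

```text
clock: 4.57
eef_pos: [500.1, 196.6, 48.7]
tcp_rot: [3.141, 0.006, -0.048]
contact_force: [-14.8, 4.6, 11.0]
opening: 0.002
grasp_force: 7.7
```

Stop reached (15 N at x=500, as expected for home). Back off, rise, and go to the punch.

Emit:
{"fn": "play_rows", "kwargs": {"dp": [[-0.4, 0, 0], [-1.0, 0, 0], [-1.0, 0, -1], [-1.0, 0, -2], [-1.0, 0, -3]], "rot": [[0, 0, 0], [0, 0, 0], [0, 0, 0], [0, 0, 0], [0, 0, 0]]}}

```text
clock: 4.98
eef_pos: [463.0, 198.4, 170.3]
tcp_rot: [3.141, -0.0, -0.047]
contact_force: [1.9, 1.1, -0.8]
opening: -0.003
grasp_force: 0.0
```

Emit:
{"fn": "play_rows", "kwargs": {"dp": [[0, 1, -1], [0.6, 2, -1.5], [1.2, 3, -1.5], [1.8, 4, -1.5], [2.3, 5, -1.5]], "rot": [[0, 0, 0], [0, 0, 0], [0, 0, 0], [0, 0, 0], [0, 0, 0]], "fingers": 1}}

```text
clock: 5.4
eef_pos: [533.6, 22.3, 230.2]
tcp_rot: [-3.141, -0.005, -0.047]
contact_force: [1.5, 0.1, 0.5]
opening: 0.707
grasp_force: 0.0
```

```bash
python3 - <<'E'
from h import *
plan(574,-240.5,215,-0.045)
E
```

```text
dp [1.31 6.52 0.38] rot [-0.   -0.05 -0.02] F [1.5 0.1 0.5] pos [533.6  22.3 230.2] yaw -0.047 t 5.4
```

Emit:
{"fn": "play_rows", "kwargs": {"dp": [[1.3, 6.5, 0.4], [1.3, 6.5, 0.4], [1.3, 6.5, 0.4], [1.3, 6.5, 0.4], [1.3, 6.5, 0.4]], "rot": [[0, 0, 0], [0, 0, 0], [0, 0, 0], [0, 0, 0], [0, 0, 0]]}}

```text
clock: 5.82
eef_pos: [563.3, -184.2, 216.0]
tcp_rot: [3.141, -0.002, -0.048]
contact_force: [0.4, 0.2, 0.3]
opening: 1.002
grasp_force: 0.0
```

```bash
python3 - <<'E'
from h import *
plan(574,-240.5,200,-0.045)
f=grab('side');g=grab('top')
a=cv2.resize(f['color'][120:240,220:380][:,:,::-1],(400,300),interpolation=cv2.INTER_CUBIC);b=cv2.resize(g['color'][180:300,110:270][:,:,::-1],(400,300),interpolation=cv2.INTER_CUBIC)
cv2.imwrite('pics/tray2.png',np.hstack([a,b]))
E
```

```text
dp [0.33 1.39 0.4 ] rot [ 0.01 -0.02 -0.02] F [0.4 0.2 0.3] pos [ 563.3 -184.2  216. ] yaw -0.048 t 5.8
```

View pics/tray2.png

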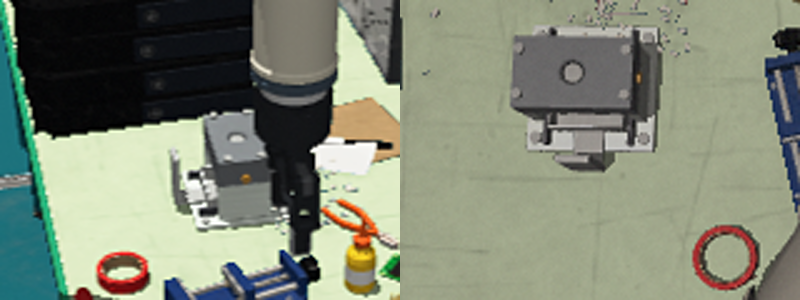

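Tray is home: tab at top crop (580,158), tight to the jig. Now over the punch and down.

Emit:
{"fn": "play_rows", "kwargs": {"dp": [[0.33, 1.4, 0.2], [0.33, 1.4, 0.4], [0.33, 1.4, 0.4], [0.33, 1.4, 0.4], [0.33, 1.4, 0.4]], "rot": [[0, 0, 0], [0, 0, 0], [0, 0, 0], [0, 0, 0], [0, 0, 0]]}}

```text
clock: 6.33
eef_pos: [573.1, -237.4, 199.5]
tcp_rot: [-3.141, 0.0, -0.047]
contact_force: [0.4, -0.0, -0.6]
opening: 1.0
grasp_force: 0.0
```

```bash
python3 - <<'E'
from h import *
plan(574,-240.5,88,-0.045)
f=grab('side')
a=cv2.resize(f['color'][160:310,260:460][:,:,::-1],(600,450),interpolation=cv2.INTER_CUBIC)
cv2.imwrite('pics/pun.png',a)
E
```

```text
dp [0.03 0.08 2.79] rot [-0.    0.   -0.02] F [ 0.4 -0.  -0.6] pos [ 573.1 -237.4  199.5] yaw -0.047 t 6.3
```

View pics/pun.png

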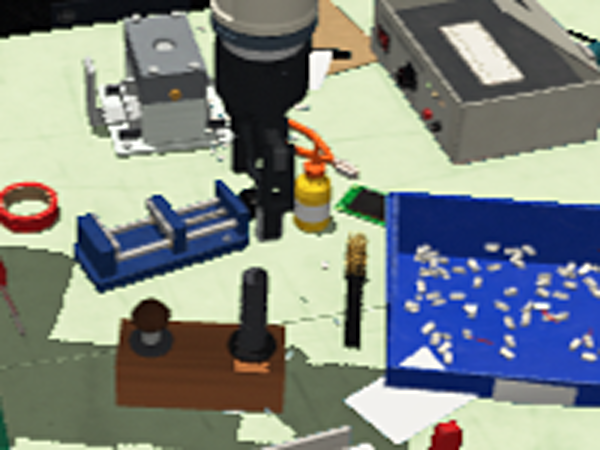

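The gripper (crop 265,200) stands above the punch (crop 255,290), and nothing is in the way. Descending.

Emit:
{"fn": "play_rows", "kwargs": {"dp": [[0, 0.06, 0.7], [0, 0.06, 1.4], [0, 0.06, 2.1], [0, 0.06, 2.6], [0, 0.06, 2.8]], "rot": [[0, 0, 0], [0, 0, 0], [0, 0, 0], [0, 0, 0], [0, 0, 0]]}}

```text
clock: 6.8
eef_pos: [571.6, -238.7, 85.1]
tcp_rot: [-3.14, 0.003, -0.046]
contact_force: [-0.8, 0.4, 0.1]
opening: 1.001
grasp_force: 0.0
```

Emit:
{"fn": "play_rows", "kwargs": {"dp": [[0, 0, 0], [0, 0, 0], [0, 0, 0], [0, 0, 0], [0, 0, 0]], "rot": [[0, 0, 0], [0, 0, 0], [0, 0, 0], [0, 0, 0], [0, 0, 0]], "fingers": 0, "grip_force": 70}}

```text
clock: 7.22
eef_pos: [573.9, -240.7, 89.0]
tcp_rot: [3.141, -0.002, -0.047]
contact_force: [-0.2, 1.5, 2.6]
opening: 0.294
grasp_force: 3.2
```

Emit:
{"fn": "play_rows", "kwargs": {"dp": [[0, 0, 0], [0, 0, 0], [0, 0, 0], [0, 0, 0], [0, 0, 0]], "rot": [[0, 0, 0], [0, 0, 0], [0, 0, 0], [0, 0, 0], [0, 0, 0]]}}

```text
clock: 7.63
eef_pos: [574.0, -240.7, 88.8]
tcp_rot: [3.141, -0.002, -0.048]
contact_force: [1.1, 2.2, 6.6]
opening: 0.26
grasp_force: 68.3
```

Emit:
{"fn": "play_rows", "kwargs": {"dp": [[0, 0, -0.4], [0, 0, -1.0], [0, 0, -1.8], [0, 0, -2.6], [0, 0, -3.5]], "rot": [[0, 0, 0], [0, 0, 0], [0, 0, 0], [0, 0, 0], [0, 0, 0]]}}

```text
clock: 8.05
eef_pos: [572.0, -240.3, 227.9]
tcp_rot: [-3.141, 0.002, -0.047]
contact_force: [1.4, 0.2, -2.1]
opening: 0.261
grasp_force: 68.6
```

```bash
python3 - <<'E'
from h import *
f=grab('side');g=grab('top')
plan(596,192.3,228,-0.045)
a=cv2.resize(f['color'][120:300,260:440][:,:,::-1],(400,400),interpolation=cv2.INTER_CUBIC);b=cv2.resize(g['color'][150:300,285:435][:,:,::-1],(400,400),interpolation=cv2.INTER_CUBIC)
cv2.imwrite('pics/lift.png',np.hstack([a,b]))
E
```

```text
dp [ -0.02 -10.87   0.11] rot [ 0.03 -0.09 -0.02] F [ 1.1  0.3 -1.6] pos [ 575.9 -241.9  233.9] yaw -0.047 t 8.2
```

View pics/lift.png

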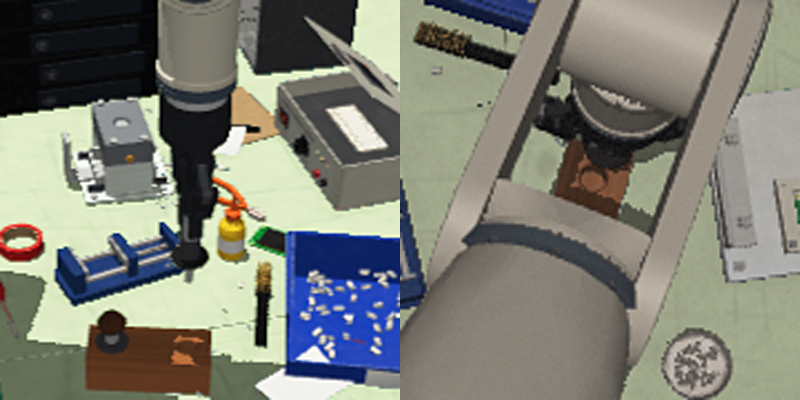

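The side crop shows the punch held upright (guard 190,253; nose tip 189,279) with its stand hole empty. Carrying it to the block.

```bash
python3 - <<'E'
from h import *
f=grab('side')
print('tip',onz(f,345.05,245.5,161),'guard',onz(f,345.4,234.5,198))
plan(596,192.3,225,-0.045)
E
```

```text
tip [ 572.54498912 -245.16037427  161.        ] guard [ 571.80100572 -246.56182834  198.        ]
dp [  0.02 -10.85   0.12] rot [ 0.02 -0.05 -0.02] F [-0.3 -0.4 -2.5] pos [ 574.6 -241.3  230.7] yaw -0.047 t 8.2
```

Emit:
{"fn": "play_rows", "kwargs": {"dp": [[0, -10.9, 0.2], [0, -10.9, 0.2], [0, -10.9, 0.2], [0, -10.9, 0.2], [0, -10.9, 0.2]], "rot": [[0, 0, 0], [0, 0, 0], [0, 0, 0], [0, 0, 0], [0, 0, 0]]}}

```text
clock: 8.62
eef_pos: [581.5, -30.8, 221.9]
tcp_rot: [3.142, 0.003, -0.048]
contact_force: [0.8, 0.2, -1.7]
opening: 0.262
grasp_force: 68.9
```

Emit:
{"fn": "play_rows", "kwargs": {"dp": [[0, -5.7, 0.1], [0, -5.7, 0.1], [0, -5.7, 0.1], [0, -5.7, 0.1], [0, -5.7, 0.1]], "rot": [[0, 0, 0], [0, 0, 0], [0, 0, 0], [0, 0, 0], [0, 0, 0]]}}

```text
clock: 9.03
eef_pos: [591.5, 177.3, 218.2]
tcp_rot: [3.141, 0.003, -0.047]
contact_force: [0.5, -0.2, -2.4]
opening: 0.262
grasp_force: 68.9
```

```bash
python3 - <<'E'
from h import *
plan(596,192.3,200,-0.045)
E
```

```text
dp [ 0.1  -0.38  0.45] rot [ 0.01  0.02 -0.02] F [ 0.5 -0.2 -2.4] pos [591.5 177.3 218.2] yaw -0.047 t 9.0
```

Emit:
{"fn": "play_rows", "kwargs": {"dp": [[0.1, -0.38, 0.3], [0.1, -0.38, 0.6], [0.1, -0.38, 0.95], [0.1, -0.38, 0.95], [0.1, -0.38, 0.95]], "rot": [[0, 0, 0], [0, 0, 0], [0, 0, 0], [0, 0, 0], [0, 0, 0]]}}

```text
clock: 9.45
eef_pos: [596.0, 189.4, 180.0]
tcp_rot: [3.14, 0.004, -0.048]
contact_force: [0.6, -0.1, -1.2]
opening: 0.265
grasp_force: 69.1
```

```bash
python3 - <<'E'
from h import *
f=grab('side');g=grab('top')
plan(596,192.3,175,-0.045)
print(proj(f,[596,192.3,96]),proj(f,[596,192.3,137]))
a=cv2.resize(f['color'][120:200,275:355][:,:,::-1],(400,400),interpolation=cv2.INTER_CUBIC);b=cv2.resize(g['color'][165:265,130:230][:,:,::-1],(400,400),interpolation=cv2.INTER_CUBIC)
cv2.imwrite('pics/over.png',np.hstack([a,b]))
E
```

```text
dp [-0.04 -0.06  0.18] rot [ 0.    0.   -0.03] F [-0.2 -0.1 -1.7] pos [597.5 189.7 182. ] yaw -0.048 t 9.6
[314.45526539 174.57788377] [314.4045104  163.58325248]
```

View pics/over.png

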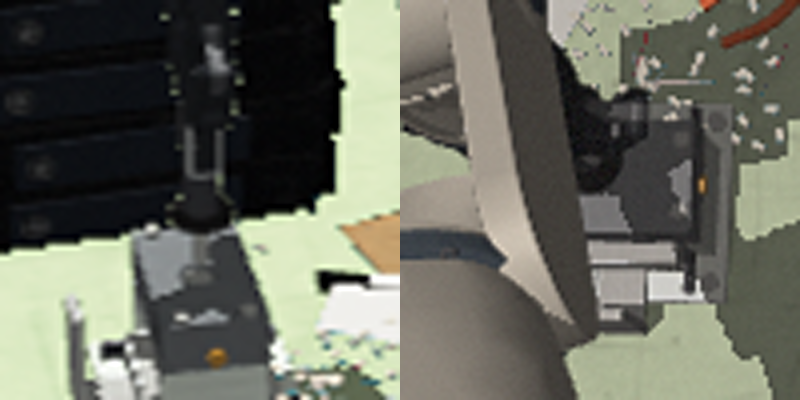

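The side crop has the nose line at x≈202 against the pin at x≈197, about 3 mm to the right. In the top crop the guard edge is at (622,170) and its bottom at (600,190). Checking against the calibration.

```bash
python3 - <<'E'
from h import *
f=grab('side');g=grab('top')
print('right edge',onz(g,185.5,207,144),'bottom',onz(g,180,212.7,144))
print('guard side',onz(f,275+202/5,120+212/5,146))
plan(595.5,192.3,164,-0.045)
E
```

```text
right edge [589.53034559 164.97633425 144.        ] bottom [576.36867324 177.65735397 144.        ]
guard side [597.32494957 184.12209842 146.        ]
dp [-0.06 -0.05  0.47] rot [-0.   -0.01 -0.03] F [ 0.   0.4 -2.3] pos [598.  190.  182.8] yaw -0.048 t 9.7
```

Emit:
{"fn": "play_rows", "kwargs": {"dp": [[-0.07, -0.09, 0.1], [-0.07, -0.09, 0.2], [-0.07, -0.09, 0.3], [-0.07, -0.09, 0.3], [-0.07, -0.09, 0.3]], "rot": [[0, 0, 0], [0, 0, 0], [0, 0, 0], [0, 0, 0], [0, 0, 0]]}}

```text
clock: 10.07
eef_pos: [594.6, 194.3, 169.7]
tcp_rot: [3.141, 0.001, -0.047]
contact_force: [-0.1, 0.1, -2.0]
opening: 0.261
grasp_force: 69.1
```

Emit:
{"fn": "play_rows", "kwargs": {"dp": [[0, 0, 0.05], [0, 0, 0.1], [0, 0, 0.1], [0, 0, 0.1], [0, 0, 0.1]], "rot": [[0, 0, 0], [0, 0, 0], [0, 0, 0], [0, 0, 0], [0, 0, 0]]}}

```text
clock: 10.48
eef_pos: [595.0, 194.3, 166.1]
tcp_rot: [-3.142, -0.0, -0.047]
contact_force: [-0.1, -0.7, -2.7]
opening: 0.26
grasp_force: 69.1
```

Emit:
{"fn": "play_rows", "kwargs": {"dp": [[0, 0, 0.04], [0, 0, 0.08], [0, 0, 0.12], [0, 0, 0.12], [0, 0, 0.12]], "rot": [[0, 0, 0], [0, 0, 0], [0, 0, 0], [0, 0, 0], [0, 0, 0]]}}

```text
clock: 10.9
eef_pos: [595.7, 194.5, 162.4]
tcp_rot: [-3.141, -0.002, -0.047]
contact_force: [0.1, 0.9, 5.6]
opening: 0.262
grasp_force: 69.9
```

Emit:
{"fn": "play_rows", "kwargs": {"dp": [[0, 0, 0.04], [0, 0, 0.08], [0, 0, 0.12], [0, 0, 0.16], [0, 0, 0.2]], "rot": [[0, 0, 0], [0, 0, 0], [0, 0, 0], [0, 0, 0], [0, 0, 0]]}}

```text
clock: 11.32
eef_pos: [595.4, 194.4, 153.5]
tcp_rot: [-3.141, -0.001, -0.047]
contact_force: [1.3, -0.2, 3.0]
opening: 0.266
grasp_force: 69.7
```

```bash
python3 - <<'E'
from h import *
plan(595.7,194.3,134.8,-0.047)
E
```

```text
dp [0.01 0.   0.47] rot [-0.   -0.01 -0.  ] F [ 1.3 -0.2  3. ] pos [595.4 194.4 153.5] yaw -0.047 t 11.3
```

The pin has started and moves at about 4 N. Driving on toward the guard stop.

Emit:
{"fn": "play_rows", "kwargs": {"dp": [[0, 0, 0.08], [0, 0, 0.16], [0, 0, 0.24], [0, 0, 0.32], [0, 0, 0.36]], "rot": [[0, 0, 0], [0, 0, 0], [0, 0, 0], [0, 0, 0], [0, 0, 0]]}}

```text
clock: 11.73
eef_pos: [593.8, 194.1, 137.5]
tcp_rot: [3.141, 0.002, -0.047]
contact_force: [-0.4, -0.3, -2.9]
opening: 0.265
grasp_force: 69.4
```

Emit:
{"fn": "play_rows", "kwargs": {"dp": [[0, 0, 0.03], [0, 0, 0.06], [0, 0, 0.09], [0, 0, 0.09], [0, 0, 0.09]], "rot": [[0, 0, 0], [0, 0, 0], [0, 0, 0], [0, 0, 0], [0, 0, 0]]}}

```text
clock: 12.15
eef_pos: [594.8, 194.3, 135.2]
tcp_rot: [3.142, 0.0, -0.047]
contact_force: [-0.2, -0.2, -0.8]
opening: 0.259
grasp_force: 69.4
```

Emit:
{"fn": "play_rows", "kwargs": {"dp": [[0, 0, 0.02], [0, 0, 0.04], [0, 0, 0.05], [0, 0, 0.05], [0, 0, 0.05]], "rot": [[0, 0, 0], [0, 0, 0], [0, 0, 0], [0, 0, 0], [0, 0, 0]]}}

```text
clock: 12.57
eef_pos: [595.4, 194.4, 134.7]
tcp_rot: [-3.141, -0.001, -0.047]
contact_force: [-2.3, -1.6, 8.5]
opening: 0.264
grasp_force: 70.0
```

Emit:
{"fn": "play_rows", "kwargs": {"dp": [[0, 0, -0.4], [0, 0, -0.9], [0, 0, -1.5], [0, 0, -2.2], [0, 0, -2.4]], "rot": [[0, 0, 0], [0, 0, 0], [0, 0, 0], [0, 0, 0], [0, 0, 0]]}}

```text
clock: 12.98
eef_pos: [596.7, 194.9, 233.4]
tcp_rot: [-3.14, -0.005, -0.047]
contact_force: [1.0, 0.3, -0.7]
opening: 0.26
grasp_force: 69.3
```

```bash
python3 - <<'E'
from h import *
plan(574.2,-240.7,228,-0.047)
E
```

```text
dp [-0.05 10.91  0.11] rot [-0.02 -0.05 -0.  ] F [ 1.   0.3 -0.7] pos [596.7 194.9 233.4] yaw -0.047 t 13.0
```

The guard touched the block exactly at the expected height. Returning the punch.

Emit:
{"fn": "play_rows", "kwargs": {"dp": [[-0.05, 10.9, 0.1], [-0.05, 10.9, 0.1], [-0.05, 10.9, 0.1], [-0.05, 10.9, 0.1], [-0.05, 10.9, 0.1]], "rot": [[0, 0, 0], [0, 0, 0], [0, 0, 0], [0, 0, 0], [0, 0, 0]]}}

```text
clock: 13.4
eef_pos: [583.4, -15.4, 226.7]
tcp_rot: [-3.142, 0.0, -0.047]
contact_force: [1.0, -0.6, -2.4]
opening: 0.261
grasp_force: 69.3
```

Emit:
{"fn": "play_rows", "kwargs": {"dp": [[-0.02, 5.7, 0], [-0.02, 5.7, 0], [-0.02, 5.7, 0], [-0.02, 5.7, 0], [-0.02, 5.7, 0]], "rot": [[0, 0, 0], [0, 0, 0], [0, 0, 0], [0, 0, 0], [0, 0, 0]]}}

```text
clock: 13.82
eef_pos: [572.7, -223.7, 226.7]
tcp_rot: [-3.141, 0.0, -0.047]
contact_force: [0.3, -0.4, -2.3]
opening: 0.258
grasp_force: 69.3
```

```bash
python3 - <<'E'
from h import *
plan(574.2,-240.7,150,-0.047)
E
```

```text
dp [0.06 0.42 1.92] rot [-0.  0. -0.] F [ 0.3 -0.4 -2.3] pos [ 572.7 -223.7  226.7] yaw -0.047 t 13.8
```

Emit:
{"fn": "play_rows", "kwargs": {"dp": [[0.05, 0.42, 0.4], [0.05, 0.42, 1.0], [0.05, 0.42, 1.7], [0.05, 0.42, 2.0], [0.05, 0.42, 2.0]], "rot": [[0, 0, 0], [0, 0, 0], [0, 0, 0], [0, 0, 0], [0, 0, 0]]}}

```text
clock: 14.23
eef_pos: [572.2, -237.7, 143.6]
tcp_rot: [-3.139, 0.006, -0.047]
contact_force: [-0.5, 1.1, -2.1]
opening: 0.262
grasp_force: 69.5
```

Emit:
{"fn": "play_rows", "kwargs": {"dp": [[0, 0, 0], [0, 0, 0], [0, 0, 0], [0, 0, 0], [0, 0, 0]], "rot": [[0, 0, 0], [0, 0, 0], [0, 0, 0], [0, 0, 0], [0, 0, 0]]}}

```text
clock: 14.65
eef_pos: [575.3, -238.7, 148.5]
tcp_rot: [3.141, -0.002, -0.047]
contact_force: [-0.2, 0.1, -1.9]
opening: 0.265
grasp_force: 69.5
```

```bash
python3 - <<'E'
from h import *
plan(574.1,-240.7,89.3,-0.047)
E
```

```text
dp [-0.03  0.05  1.48] rot [ 0.01 -0.02 -0.  ] F [-0.2  0.1 -1.9] pos [ 575.3 -238.7  148.5] yaw -0.047 t 14.7
```

Emit:
{"fn": "play_rows", "kwargs": {"dp": [[-0.03, 0.05, 0.2], [-0.03, 0.05, 0.5], [-0.03, 0.05, 0.8], [-0.03, 0.05, 1.1], [-0.03, 0.05, 1.35]], "rot": [[0, 0, 0], [0, 0, 0], [0, 0, 0], [0, 0, 0], [0, 0, 0]]}}

```text
clock: 15.07
eef_pos: [572.5, -240.3, 91.1]
tcp_rot: [-3.141, 0.002, -0.047]
contact_force: [0.3, 1.4, -2.6]
opening: 0.269
grasp_force: 69.5
```

Emit:
{"fn": "play_rows", "kwargs": {"dp": [[0, 0, 0.05], [0, 0, 0.08], [0, 0, 0.11], [0, 0, 0.12], [0, 0, 0.12]], "rot": [[0, 0, 0], [0, 0, 0], [0, 0, 0], [0, 0, 0], [0, 0, 0]]}}

```text
clock: 15.48
eef_pos: [573.6, -240.7, 88.9]
tcp_rot: [3.141, -0.0, -0.047]
contact_force: [0.5, 0.5, -2.7]
opening: 0.262
grasp_force: 69.9
```

Emit:
{"fn": "play_rows", "kwargs": {"dp": [[0, 0, 0.02], [0, 0, 0.03], [0, 0, 0.03], [0, 0, 0.03], [0, 0, 0.03]], "rot": [[0, 0, 0], [0, 0, 0], [0, 0, 0], [0, 0, 0], [0, 0, 0]]}}

```text
clock: 15.9
eef_pos: [574.0, -240.7, 88.7]
tcp_rot: [3.141, -0.002, -0.047]
contact_force: [-1.9, 1.0, 7.9]
opening: 0.265
grasp_force: 70.4
```

Emit:
{"fn": "play_rows", "kwargs": {"dp": [[0, 0, 0], [0, 0, 0], [0, 0, 0], [0, 0, 0], [0, 0, 0]], "rot": [[0, 0, 0], [0, 0, 0], [0, 0, 0], [0, 0, 0], [0, 0, 0]], "fingers": 1}}

```text
clock: 16.32
eef_pos: [573.4, -240.6, 87.3]
tcp_rot: [3.142, 0.0, -0.047]
contact_force: [-0.0, -0.0, -0.3]
opening: 0.95
grasp_force: 0.0
```

Emit:
{"fn": "play_rows", "kwargs": {"dp": [[0, 0, 0], [0, 0, 0], [0, 0, 0], [0, 0, -0.2], [0, 0, -0.6]], "rot": [[0, 0, 0], [0, 0, 0], [0, 0, 0], [0, 0, 0], [0, 0, 0]]}}

```text
clock: 16.73
eef_pos: [572.1, -240.0, 110.2]
tcp_rot: [-3.14, 0.003, -0.047]
contact_force: [-0.9, -0.4, -0.5]
opening: 0.998
grasp_force: 0.0
```

Emit:
{"fn": "play_rows", "kwargs": {"dp": [[0, 0, -0.7], [0, 0, -1.5], [0, 0, -2.3], [0, 0, -3], [0, 0, -3]], "rot": [[0, 0, 0], [0, 0, 0], [0, 0, 0], [0, 0, 0], [0, 0, 0]]}}

```text
clock: 17.15
eef_pos: [576.3, -241.8, 238.5]
tcp_rot: [3.138, -0.009, -0.047]
contact_force: [0.4, 0.2, 0.4]
opening: 1.002
grasp_force: 0.0
```

Emit:
{"fn": "play_rows", "kwargs": {"dp": [[-1, 1, 0], [-2, 2, 0], [-3, 3, 0], [-3.5, 4, 0], [-4, 5, 0]], "rot": [[0, 0, 0], [0, 0, 0], [0, 0, 0], [0, 0, 0], [0, 0, 0]]}}

```text
clock: 17.57
eef_pos: [429.8, -392.4, 231.8]
tcp_rot: [-3.142, 0.0, -0.047]
contact_force: [0.2, -0.6, 0.4]
opening: 0.997
grasp_force: 0.0
```

```bash
python3 - <<'E'
from h import *
plan(574,-240,220,-0.047)
f=grab('side');g=grab('top')
c=lambda F,u,v,s:cv2.resize(F['color'][v:v+s*3//4,u:u+s][:,:,::-1],(400,300),interpolation=cv2.INTER_CUBIC)
cv2.imwrite('pics/end.png',np.vstack([np.hstack([c(f,260,150,88),c(f,285,230,100)]),np.hstack([c(g,140,190,88),c(g,305,198,100)])]))
E
```

```text
dp [ 3.42 -3.97  0.29] rot [-0.  0.  0.] F [ 0.2 -0.6  0.4] pos [ 429.8 -392.4  231.8] yaw -0.047 t 17.6
```

View pics/end.png

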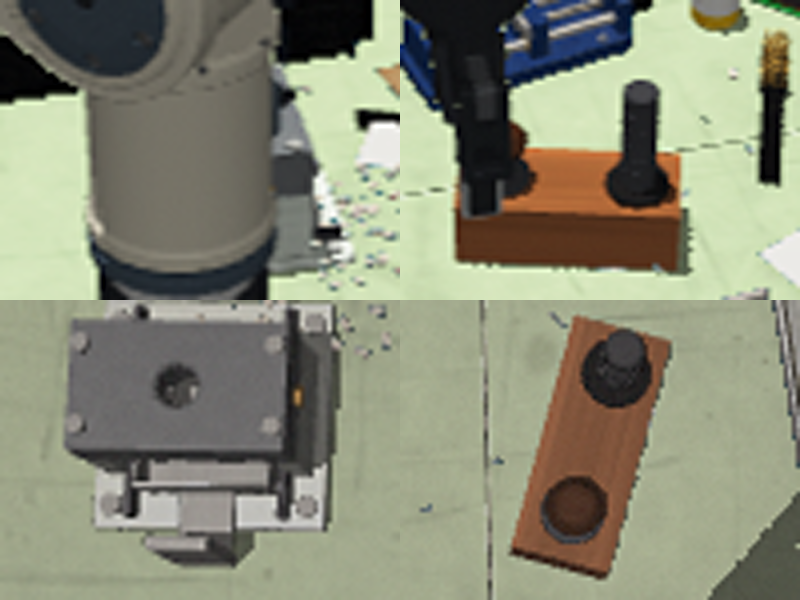

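The pin has gone from the hole (top crop 178,385), which is now dark with the pin seen deep below. The tray is still home, and the punch is upright in its own hole (side crop 640,185; top crop 625,350). The robot is clear. Settle, then hand in.

Emit:
{"fn": "play_rows", "kwargs": {"dp": [[0, 0, 0], [0, 0, 0], [0, 0, 0], [0, 0, 0], [0, 0, 0]], "rot": [[0, 0, 0], [0, 0, 0], [0, 0, 0], [0, 0, 0], [0, 0, 0]]}}

```text
clock: 18.08
eef_pos: [432.4, -391.0, 231.3]
tcp_rot: [-3.141, 0.0, -0.046]
contact_force: [-0.5, -0.1, -0.3]
opening: 0.997
grasp_force: 0.0
```

```bash
python3 -c "
from h import *
print(r.sign_off())"
```

```text
the job is handed in; nothing more can be done
None
```

The job is handed in at about 18 s: the tray is on its stop, the pin has been driven out of the block and appears to lie in the tray below (seen only down the hole), and the punch is back upright in its own stand hole.

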